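# Open the sugar drum on the coffee's side

## Task

On the cafe counter stands a round white sugar drum with two compartments, each marked by a pour lip on the drum's rim, under one steel cap with a single opening. A cup of coffee on a saucer stands by one lip and a steel milk jug by the other: turn the cap by its raised bar until its opening lies fully over the compartment next to the coffee cup, in line with that lip, and let go. Leave the cup and the jug standing where they are.

Things in the scene. Friction and masses are not known exactly. Their poses are not given: they have to be found in the camera images.
- dispenser: White sugar drum, 128 mm wide, fixed. Origin: on its axis at the counter. Two compartments, 72 deg wide, centred 60 deg either side of its +x axis (towards +y and -y), a 30 mm wide lip outside each. Flat steel cap on top, 124 mm wide, upper face 92 mm above the counter. On the cap, centred on the axis, an upright grip bar 54 long, 14 thick, its top 126 above the counter; it turns with the cap.
- cap (a joint): Cap angle, rad, anticlockwise from above. The one opening (wedge 44 deg wide, 31 to 58 mm from the axis) lies in line with the bar's length, beyond one end. At 0 bar and opening point along the drum's +x, midway between the lips; at +1.05 the opening is centred on the +y compartment, at -1.05 on the -y one. Starts within 0.25 of 0; stops at +-1.75; light friction (0.05 N m), stays where left.
- cup: White cup of coffee, 76 mm across, with a small ear handle, on a white saucer 112 mm across (cup and saucer are one piece), 63 mm tall. Origin at the centre of the saucer's underside. It stands loose about 150 mm from the drum's axis, outside one of the two pour lips.
- jug: Steel milk jug, 84 mm across and 90 mm tall, with a loop handle; origin at the centre of its underside. It stands loose about 150 mm from the drum's axis, outside the other pour lip.
Mind the look-alikes: they are no part of the job. What is shaped like the cup but green is not meant.

How it is judged:
At the end, for the whole second after the job is handed in: The cap rests with its opening centred within 13 degrees (0.23 rad) of the compartment next to the coffee cup: joint cap at +1.05 if the cup stands on the drum's +y side, at -1.05 if on its -y side (velocity of joint cap between -0.05 and 0.05 rad/s and ((y of cup in the frame of dispenser above 0 m and value of joint cap between 0.817 and 1.277 rad) or (y of cup in the frame of dispenser below 0 m and value of joint cap between -1.277 and -0.817 rad))); the robot touches nothing.
It fails at once if the coffee cup was pushed more than 25 mm or tipped (distance of cup from where it was at the start of the episode above 0.025 m or angle between cup's own z axis and vertical above 0.35 rad).
It fails at once if the milk jug was pushed more than 25 mm or tipped (distance of jug from where it was at the start of the episode above 0.025 m or angle between jug's own z axis and vertical above 0.35 rad).
It also fails if it takes over 29 s, if anything falls off the work surface, if the arm or the gripper's body presses on something with over 40 N, if the wrist force passes 120 N, or if a joint passes its speed limit or range.

## Robot

A 7-joint arm with a two-finger parallel gripper is mounted at the origin on the work surface. World frame = base frame: x ahead of the robot, y to its left, z up, the work surface at z = 0. Lengths are in m, angles in rad, forces in N, time in s.
With the tool pointing down it reaches from about 0.425 to 0.925 m from the base axis. Payload 6.8 kg.
Tool frame: the origin (TCP) lies midway between the tips of the shut fingers; the grasp point (between the pads) lies 19 mm behind it (bot.pinch_z is the distance from the TCP to the grasp point, in m); x points along the fingers, y is the direction in which the jaws open and shut, and the axes are right-handed (so a half turn about x gives the same grasp; the last joint's range is limited). The gripper opens to 85 mm and grips with 20 to 120 N. Pads are 22 mm wide; open, the fingers measure 114 mm over their backs; the gripper's body (76 mm by 85 mm) begins 54 mm behind the grasp point. The pads swing forward as they close: fully open they stand 13 mm farther back than shut.
Start: joints at [-1.422, 0.477, 0.022, 1.555, -0.011, 1.109, -0.083], TCP at [0.171, 0.653, 0.231] pointing down, gripper open.
Joint ranges: [-2.96, 2.96], [-0.34, 2.1], [-1.41, 1.46], [0.24, 2.44], [-1.37, 4.51], [0.17, 1.92], [-2.96, 2.96]. Speed limits (rad/s): [2.39, 2.39, 3.14, 3.14, 3.14, 3.14, 3.14].

## Interface

Orientations are given as a unit quaternion [w, x, y, z].
In Python, from station import bot gives the robot as it stands. The module is installed in compiled form; this text tells all that it offers.
- The arm moves only by the tool step_arm, never from a script. Its argument "plan" is a list of rows, each a list of 6 numbers: the shift along the tool's x, y, z in units of 40 mm (1.0 is 40 mm), then the turn, a rotation vector about the tool's x, y, z in units of 360 degrees (1.0 is 360 degrees). In form: [[dx, dy, dz, ax, ay, az], ...]. A call has 1 to 8 rows; each row shifts and turns the commanded pose from where the row before left it, along the tool's axes as they then stand; what a row does not reach is not made up. A row lasts 1/8 s, in which the tool goes at most 62.5 mm and 10.7 degrees, less where a joint would pass 70% of its speed; a pose out of reach is approached as far as the arm can. A call with a number of a shift or a turn outside -1 to 1 is refused whole. A call with a gripper value outside its range is refused whole. "fingers" is the closure, from -1 (fully open) to 1 (shut), set as the call begins (left out, the last holds). The fingers move at their own pace and stop on an object; "force" is the grip in N (left out, the last holds). Time passes only in rows, so rows that do not move let the fingers close. It gives the time, the measured TCP pose, the force and the opening at its end, in the units of the state.
- bot.get_obs(): the state, without advancing time (a new reading comes with each control period).
- bot.read_camera(name): name is "side" or "top"; returns (picture, depth): 400x640x3 uint8, red, green, blue; 400x640 float32, m along the optical axis (not along the pixel's ray), 0 where there is no reading.
- bot.camera_model(name): a dict with "mtx" (3x3 intrinsics, pixels), "k1" (the pictures are not rectified: a ray, as slopes to the right and down, at radius r is drawn at 1 + k1 r^2 times it, then the intrinsics apply), "origin" and "rotation" of the camera in the world. Camera axes: x right, y up, looking along -z (the intrinsics and any distortion apply to the point x, -y, -z); pixel columns grow to the right and rows downward; lengths in m; the calibration is good to about 2 mm. A picture is of the moment at which its call begins. camera_model takes no time and is no camera call.
- bot.hand_in(): hands the job in, once; it reports no verdict.
The state is a dict: "t": time; "q": joint angles; "joint_vel": joint speeds; "joint_torque": joint torques, N m; "eef_pos": TCP position; "tool_rot": TCP orientation; "contact_force": force on the tool from outside, world axes, zero at the start; "torque": the same for the moment, N m; "gripper_width": opening from 0.0 (shut) to 1.0 (fully open).
Only numpy, scipy, OpenCV 4.12 (cv2) and the standard library are available. Lean on these libraries where they do the work, as an engineer would, in place of code of your own. Each camera call takes 0.05 s, during which the arm holds its last target.

## Working session

There is one attempt and no reset: what is moved stays moved. The work goes in short steps, Python scripts to look and compute and a tool call to move; the robot and the scene stay as the last step left them, time stands still between calls to the robot, and variables do not carry over. Pictures are saved under pics/ and viewed, and the job is handed in when it is done.

Besides the shell and the picture viewer there is one more tool, called after "Call:" by a JSON object that holds its "fn" and its "kwargs", one argument or row to a line. step_arm: Moves the arm, as the interface text tells. Shifts and turns lie within -1 to 1; 1 stands for 40 mm of shift or 360 degrees of turn. Its arguments: {"type":"object","properties":{"plan":{"type":"array"},"fingers":{"type":"number"},"force":{"type":"number"}},"required":["plan"]}

```bash
mkdir -p pics; python3 - <<'E'
from station import bot
import cv2,numpy as np
for n in ["top","side"]:
    p,d=bot.read_camera(n); m=bot.camera_model(n)
    np.savez(n+".npz",p=p,d=d,**{k:np.array(v) for k,v in m.items()})
    cv2.imwrite(f"pics/{n}0.png",p[:,:,::-1]); print(n,m)
print(bot.get_obs())
E
```

```text
top {'mtx': array([[425.12978601,   0.        , 322.17963621],
       [  0.        , 425.12978601, 201.15399752],
       [  0.        ,   0.        ,   1.        ]]), 'k1': -0.07670607769543573, 'origin': array([0.54428332, 0.0303513 , 0.7451627 ]), 'rotation': array([-0.70274359, -0.03169911,  0.05281002,  0.70877198])}
side {'mtx': array([[391.51197039,   0.        , 315.72050616],
       [  0.        , 391.51197039, 203.43859664],
       [  0.        ,   0.        ,   1.        ]]), 'k1': -0.008762055882984628, 'origin': array([0.60333581, 0.54763861, 0.48859222]), 'rotation': array([-0.0243063 , -0.01487379,  0.43189295,  0.9014746 ])}
{'t': 0.1, 'q': array([-1.42207626,  0.47772618,  0.02235414,  1.55633143, -0.01150862,
        1.10931166, -0.08310846]), 'joint_vel': array([ 0.00095663, -0.00118186,  0.00079146, -0.00292765, -0.0013153 ,
       -0.00078474, -0.00040775]), 'joint_torque': array([ 5.02022303e-03, -5.97751129e+01,  1.61401413e+00, -2.81949681e+01,
        1.28426857e-02,  5.03620191e-03,  2.08916754e-05]), 'eef_pos': array([0.17133467, 0.65234716, 0.23042623]), 'tool_rot': array([ 0.70125143,  0.08996921,  0.70131788, -0.09113287]), 'contact_force': array([ 0.06981114, -0.10651748, -0.63080713]), 'torque': array([-0.02175325, -0.05095103, -0.05328926]), 'gripper_width': 0.9991276335107877}
```

View pics/top0.png

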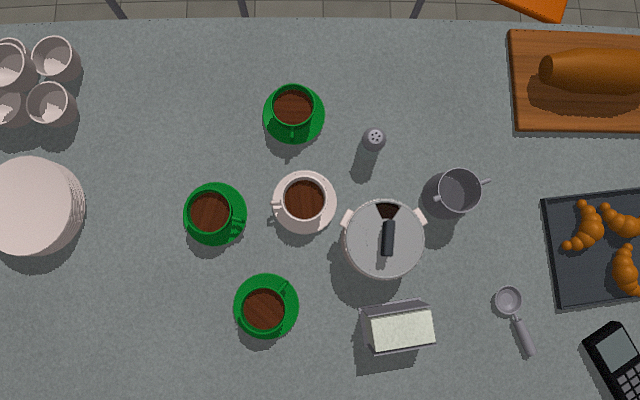

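View pics/side0.png

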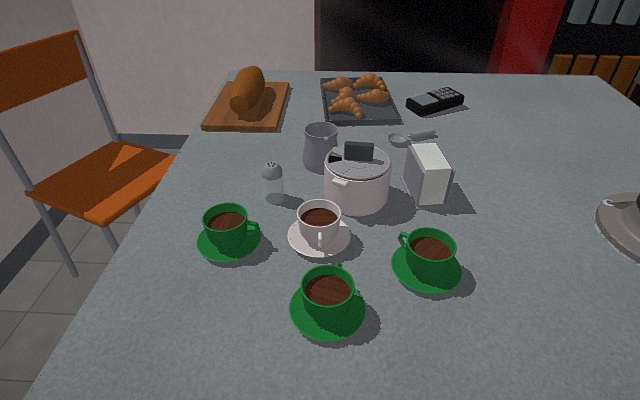

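```bash
cat > h.py <<'E'
import numpy as np,cv2
from scipy.spatial.transform import Rotation as R
def load(n): return dict(np.load(n+".npz"))
def setup(c):
    q=c['rotation']; return R.from_quat([q[1],q[2],q[3],q[0]])
def ray(c,u,v):
    K=c['mtx']; k=float(c['k1'])
    x,y=cv2.undistortPoints(np.array([[[u,v]]],float),K,np.array([k,0,0,0.]))[0,0]
    return setup(c).apply([x,-y,-1])
def atz(c,u,v,z):
    r=ray(c,u,v); s=(z-c['origin'][2])/r[2]; return c['origin']+s*r
def dep(c,u,v): return c['origin']+ray(c,u,v)*c['d'][int(v),int(u)]
E
python3 - <<'E'
from h import *
c=load('top')
for n,u,v in [("cap",370,240),("cap",400,250),("bar",388,239),("table",330,330),("cup",303,200),("jug",458,190),("carton",400,330),("shaker",374,135)]:
    print(n,dep(c,u,v).round(3))
p=c['p'][:,:,::-1]
cv2.imwrite("pics/crop1.png",cv2.resize(p[180:300,320:450],None,fx=5,fy=5,interpolation=cv2.INTER_CUBIC)[:600])
E
```

```text
cap [ 0.562 -0.063  0.092]
cap [ 0.546 -0.108  0.094]
bar [ 0.562 -0.084  0.128]
table [ 0.411 -0.004 -0.   ]
cup [0.631 0.041 0.044]
jug [ 0.652 -0.236  0.005]
carton [ 0.425 -0.106  0.09 ]
shaker [ 0.731 -0.075  0.08 ]
```

View pics/crop1.png

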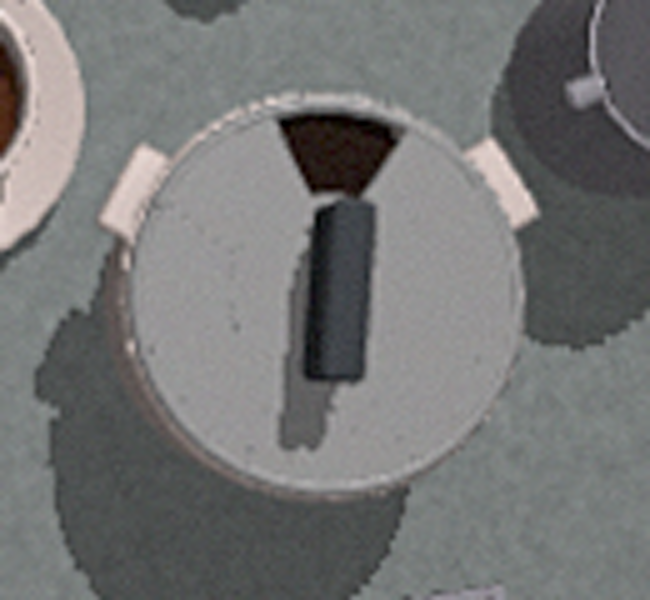

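```bash
python3 - <<'E'
from h import *
c=load('top')
P=[];
for v in range(190,290):
  for u in range(335,435):
    if c['d'][v,u]>0: P.append(dep(c,u,v))
P=np.array(P)
m=(abs(P[:,2]-.092)<.006); A=P[m][:,:2].astype(np.float32)
A=A[np.linalg.norm(A-[.56,-.085],axis=1)<.075]
print("cap circ",cv2.minEnclosingCircle(A), len(A))
b=P[P[:,2]>.117]; print("bar",b.mean(0),cv2.minAreaRect(b[:,:2].astype(np.float32)*1000))
w=lambda x,y,z:atz(c,320+x/5,180+y/5,z)
cc=(w(132,290,.092)+w(522,290,.092))/2; print("LR mid",cc, w(327,97,.092),w(327,490,.092))
o=w(340,150,.092); print("opening",o)
for n,x,y in [("lipL",134,190),("lipR",504,185)]: print(n,w(x,y,.085))
for n,x,y in [("bt1",322,203),("bt2",376,203),("bt3",362,380),("bt4",306,378)]: print(n,w(x,y,.126))
# cup / jug / carton extents
for n,u0,u1,v0,v1,z0 in [("cup",268,340,165,238,.05),("jug",415,495,160,225,.075),("carton",355,440,290,360,.01),("sh",360,390,120,160,.03)]:
    Q=np.array([dep(c,u,v) for v in range(v0,v1) for u in range(u0,u1) if c['d'][v,u]>0]); Q=Q[Q[:,2]>z0]
    print(n,Q.min(0).round(3),Q.max(0).round(3),cv2.minEnclosingCircle(Q[:,:2].astype(np.float32)))
E
```

```text
cap circ ((0.5683366656303406, -0.08676056563854218), 0.06726831197738647) 4291
bar [ 0.56436081 -0.08554681  0.1253799 ] ((564.44921875, -86.33357238769531), (13.112611770629883, 52.039642333984375), 83.75947570800781)
LR mid [ 0.56477035 -0.08690967  0.092     ] [ 0.62479374 -0.0881875   0.092     ] [ 0.5037863  -0.08502355  0.092     ]
opening [ 0.60816769 -0.09179764  0.092     ]
lipL [ 0.59681145 -0.02797398  0.085     ]
lipR [ 0.59735734 -0.14495868  0.085     ]
bt1 [ 0.58924668 -0.07966742  0.126     ]
bt2 [ 0.58909859 -0.09568073  0.126     ]
bt3 [ 0.53745152 -0.09008011  0.126     ]
bt4 [ 0.53825319 -0.0736511   0.126     ]
cup [0.594 0.002 0.05 ] [0.668 0.093 0.066] ((0.629423975944519, 0.047464799135923386), 0.046174969524145126)
jug [ 0.586 -0.265  0.075] [ 0.677 -0.134  0.094] ((0.6242446899414062, -0.198539137840271), 0.07523217052221298)
carton [ 0.386 -0.165  0.01 ] [ 0.461 -0.056  0.094] ((0.4239678680896759, -0.1106327474117279), 0.05922897905111313)
sh [ 0.709 -0.095  0.03 ] [ 0.748 -0.057  0.083] ((0.7285021543502808, -0.0766473188996315), 0.02028186246752739)
```

```bash
cat >> h.py <<'E'
def tool(o):
    q=o['tool_rot']; return R.from_quat([q[1],q[2],q[3],q[0]])
def show(o):
    r=tool(o); M=r.as_matrix(); print("t",o['t'],"p",o['eef_pos'].round(4),"tilt",M[:,0].round(3),"yaw y",np.degrees(np.arctan2(M[1,1],M[0,1])).round(2)); print("q",o['q'].round(2),"F",o['contact_force'].round(1),"w",round(o['gripper_width'],3))
def to(o,p,yaw):
    "remaining: shift in tool frame units, turn"
    r=tool(o); s=r.inv().apply(np.array(p)-o['eef_pos'])/.04
    y=np.array([np.cos(np.radians(yaw)),np.sin(np.radians(yaw)),0]); x=np.array([0,0,-1.]); z=np.cross(x,y)
    T=R.from_matrix(np.array([x,y,z]).T); d=(r.inv()*T).as_rotvec()/(2*np.pi)
    print("shift",s.round(3),"turn",d.round(4), d*360)
E
python3 - <<'E'
from station import bot
from h import *
o=bot.get_obs(); show(o)
print(tool(o).as_matrix().round(3))
to(o,[.5645,-.0865,.231],83.5);to(o,[.5645,-.0865,.231],-96.5)
c=load('top')
for u,v in [(30,205),(50,50),(50,100),(10,60)]: print(dep(c,u,v))
E
```

```text
t 0.1 p [0.1713 0.6523 0.2304] tilt [-0.    -0.002 -1.   ] yaw y 75.29
q [-1.42  0.48  0.02  1.56 -0.01  1.11 -0.08] F [ 0.1 -0.1 -0.6] w 0.999
[[-0.     0.254  0.967]
 [-0.002  0.967 -0.254]
 [-1.    -0.002  0.   ]]
shift [ 1.3000e-02 -1.5369e+01  1.4199e+01] turn [-0.0228 -0.      0.0003] [-8.21483382e+00 -2.96107126e-05  9.45243819e-02]
shift [ 1.3000e-02 -1.5369e+01  1.4199e+01] turn [4.772e-01 4.000e-04 0.000e+00] [1.71785108e+02 1.41945521e-01 4.44658611e-05]
[0.62499066 0.50200942 0.04639668]
[0.90859516 0.49872958 0.03408953]
[0.8167542  0.49482277 0.0251673 ]
[0.86707959 0.53505016 0.08563997]
```

Call:
{"fn": "step_arm", "kwargs": {
  "plan": [
    [0, -0.6, 0.9, 0, 0, 0],
    [0, -0.6, 0.9, 0, 0, 0],
    [0, -0.6, 0.9, 0, 0, 0],
    [0, -0.6, 0.9, 0, 0, 0],
    [0, -0.8, 0.7, 0, 0, 0],
    [0, -0.8, 0.7, 0, 0, 0]
  ]
}}

```text
t: 0.85
eef_pos: [0.3248, 0.4457, 0.2309]
tool_rot: [0.701, 0.09, 0.701, -0.091]
contact_force: [0.3, 0.2, 0.4]
gripper_width: 1.002
```

```bash
python3 - <<'E'
from station import bot
from h import *
o=bot.get_obs(); show(o)
to(o,[.5645,-.0865,.231],83.5)
E
```

```text
t 0.85 p [0.3248 0.4457 0.2309] tilt [-0.    -0.001 -1.   ] yaw y 75.27
q [-1.12  0.27  0.08  1.86 -0.03  1.01  0.28] F [0.3 0.2 0.4] w 1.002
shift [ 5.0000e-03 -1.1345e+01  9.1790e+00] turn [-0.0229 -0.      0.0001] [-8.23016028 -0.01048164  0.04174385]
```

Call:
{"fn": "step_arm", "kwargs": {
  "plan": [
    [0, -0.81, 0.66, 0, 0, 0],
    [0, -0.81, 0.66, 0, 0, 0],
    [0, -0.81, 0.66, 0, 0, 0],
    [0, -0.81, 0.66, 0, 0, 0],
    [0, -0.81, 0.66, 0, 0, 0],
    [0, -0.81, 0.66, 0, 0, 0],
    [0, -0.81, 0.66, 0, 0, 0],
    [0, -0.81, 0.66, 0, 0, 0]
  ]
}}

```text
t: 1.85
eef_pos: [0.4628, 0.1416, 0.2311]
tool_rot: [0.701, 0.09, 0.701, -0.091]
contact_force: [-0.5, 0.2, 0.2]
gripper_width: 0.998
```

Call:
{"fn": "step_arm", "kwargs": {
  "plan": [
    [0, -0.81, 0.66, 0, 0, 0],
    [0, -0.81, 0.66, 0, 0, 0],
    [0, -0.81, 0.66, 0, 0, 0],
    [0, -0.81, 0.66, 0, 0, 0],
    [0, -0.81, 0.66, 0, 0, 0],
    [0, -0.81, 0.66, 0, 0, 0],
    [0, 0, 0, 0, 0, 0]
  ]
}}

```text
t: 2.72
eef_pos: [0.5667, -0.0892, 0.2311]
tool_rot: [0.701, 0.092, 0.701, -0.093]
contact_force: [0.2, -0.1, -0.0]
gripper_width: 1.0
```

Call:
{"fn": "step_arm", "kwargs": {
  "plan": [
    [0, 0, 0, 0.029, 0, 0],
    [0, 0, 0, 0.029, 0, 0],
    [0, 0, 0, 0.029, 0, 0],
    [0, 0, 0, 0.029, 0, 0],
    [0, 0, 0, 0.029, 0, 0],
    [0, 0, 0, 0.029, 0, 0],
    [0, 0, 0, 0.029, 0, 0],
    [0, 0, 0, 0.029, 0, 0]
  ],
  "fingers": -0.2,
  "force": 30
}}

```text
t: 3.72
eef_pos: [0.566, -0.0839, 0.2309]
tool_rot: [-0.461, -0.536, -0.462, 0.536]
contact_force: [0.2, 0.4, 0.1]
gripper_width: 0.598
```

Call:
{"fn": "step_arm", "kwargs": {
  "plan": [
    [0, 0, 0, 0.029, 0, 0],
    [0, 0, 0, 0.029, 0, 0],
    [0, 0, 0, 0.029, 0, 0],
    [0, 0, 0, 0.029, 0, 0],
    [0, 0, 0, 0.029, 0, 0],
    [0, 0, 0, 0.029, 0, 0],
    [0, 0, 0, 0.029, 0, 0],
    [0, 0, 0, 0.029, 0, 0]
  ]
}}

```text
t: 4.72
eef_pos: [0.566, -0.0838, 0.2308]
tool_rot: [0.013, -0.707, 0.012, 0.707]
contact_force: [-0.9, -0.5, 0.1]
gripper_width: 0.6
```

```bash
python3 - <<'E'
from station import bot
from h import *
o=bot.get_obs(); show(o)
to(o,[.5645,-.0865,.16],-96.5)
E
```

```text
t 4.725 p [ 0.566  -0.0838  0.2308] tilt [-0.001  0.001 -1.   ] yaw y -92.02
q [-0.77  0.53  1.13  1.85 -0.53  1.11 -1.05] F [-0.9 -0.5  0.1] w 0.6
shift [1.769 0.071 0.034] turn [0.0124 0.0002 0.0002] [4.47664171 0.06430873 0.07062723]
```

Call:
{"fn": "step_arm", "kwargs": {
  "plan": [
    [0.6, 0.07, 0.03, 0.012, 0, 0],
    [0.6, 0, 0, 0, 0, 0],
    [0.57, 0, 0, 0, 0, 0],
    [0, 0, 0, 0, 0, 0]
  ]
}}

```text
t: 5.22
eef_pos: [0.5638, -0.0866, 0.1588]
tool_rot: [0.037, -0.705, 0.037, 0.708]
contact_force: [0.8, 0.1, 0.1]
gripper_width: 0.599
```

```bash
python3 - <<'E'
from station import bot
from h import *
o=bot.get_obs(); show(o)
to(o,[.5645,-.0865,.098],-96.5)
for n in ["top","side"]:
    p,d=bot.read_camera(n); cv2.imwrite(f"pics/{n}1.png",p[:,:,::-1])
    if n=="side": cv2.imwrite("pics/s1c.png",cv2.resize(p[90:220,280:440,::-1],None,fx=4,fy=4))
E
```

```text
t 5.225 p [ 0.5638 -0.0866  0.1588] tilt [-0.004  0.001 -1.   ] yaw y -96.02
q [-0.7   0.61  1.05  1.92 -0.64  0.99 -1.03] F [0.8 0.1 0.1] w 0.599
shift [ 1.521 -0.002 -0.024] turn [0.0013 0.0006 0.0001] [0.47942275 0.23075922 0.03820996]
```

View pics/s1c.png

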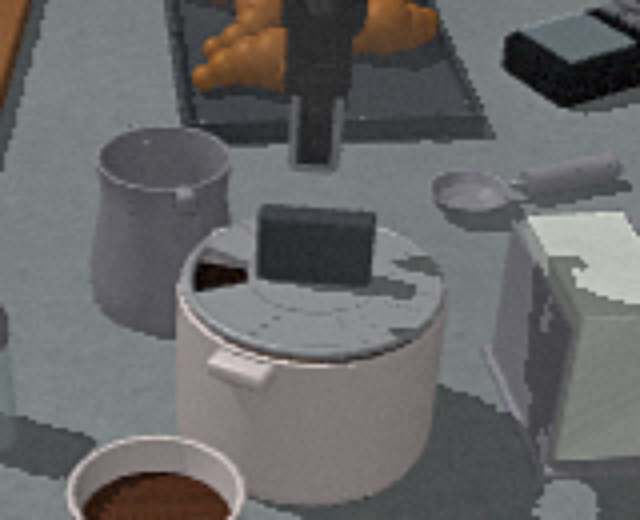

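View pics/top1.png

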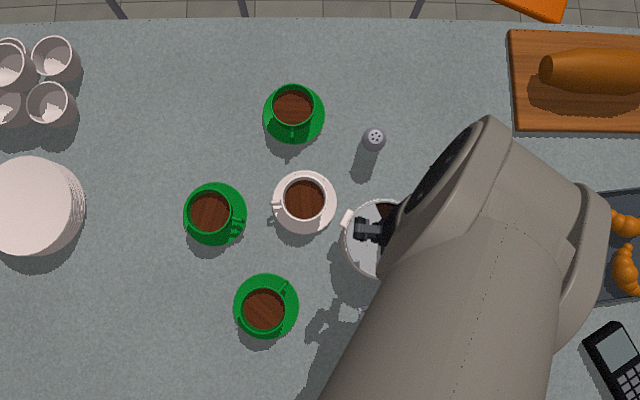

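The side crop shows the open fingers above the bar, centred on it (crop about 315,160 against bar middle 315,240). The jug, cup and carton are clear, so I'll descend and grip.

Call:
{"fn": "step_arm", "kwargs": {
  "plan": [
    [0.5, 0, -0.02, 0.001, 0, 0],
    [0.5, 0, 0, 0, 0, 0],
    [0.5, 0, 0, 0, 0, 0],
    [0, 0, 0, 0, 0, 0]
  ]
}}

```text
t: 5.82
eef_pos: [0.5646, -0.0879, 0.0985]
tool_rot: [0.04, -0.705, 0.04, 0.707]
contact_force: [-0.2, -0.2, -0.2]
gripper_width: 0.6
```

```bash
python3 - <<'E'
from station import bot
from h import *
o=bot.get_obs(); show(o)
to(o,[.5645,-.0865,.098],-96.5)
E
```

```text
t 5.825 p [ 0.5646 -0.0879  0.0985] tilt [-0.004  0.    -1.   ] yaw y -96.45
q [-0.64  0.68  0.96  1.96 -0.73  0.89 -0.97] F [-0.2 -0.2 -0.2] w 0.6
shift [ 0.012 -0.035  0.007] turn [ 0.0001  0.0006 -0.    ] [ 0.04843922  0.20642228 -0.01697985]
```

Call:
{"fn": "step_arm", "kwargs": {
  "plan": [
    [0, -0.035, 0, 0, 0, 0],
    [0, 0, 0, 0, 0, 0],
    [0, 0, 0, 0, 0, 0],
    [0, 0, 0, 0, 0, 0],
    [0, 0, 0, 0, 0, 0],
    [0, 0, 0, 0, 0, 0]
  ],
  "fingers": 1,
  "force": 30
}}

```text
t: 6.58
eef_pos: [0.5667, -0.0866, 0.1012]
tool_rot: [-0.04, 0.706, -0.039, -0.706]
contact_force: [-1.6, 1.4, 6.4]
gripper_width: 0.155
```

Call:
{"fn": "step_arm", "kwargs": {
  "plan": [
    [-0.05, 0, 0, -0.0264, 0, 0],
    [0, 0, 0, -0.0264, 0, 0],
    [0, 0, 0, -0.0264, 0, 0],
    [0, 0, 0, -0.0264, 0, 0]
  ]
}}

```text
t: 7.08
eef_pos: [0.5661, -0.0842, 0.1013]
tool_rot: [-0.194, -0.68, -0.196, 0.68]
contact_force: [2.1, 5.5, -9.8]
gripper_width: 0.16
```

```bash
python3 - <<'E'
from station import bot
from h import *
o=bot.get_obs(); show(o)
to(o,[.5645,-.0865,.1],-29.9)
E
```

```text
t 7.075 p [ 0.5661 -0.0842  0.1013] tilt [-0.001  0.002 -1.   ] yaw y -58.0
q [-0.54  0.6   0.79  1.95 -0.58  0.83 -0.44] F [ 2.1  5.5 -9.8] w 0.16
shift [0.032 0.028 0.064] turn [-0.0781 -0.0001  0.0004] [-28.10494177  -0.0489119    0.13669433]
```

Call:
{"fn": "step_arm", "kwargs": {
  "plan": [
    [0, 0.02, 0.05, -0.0264, 0, 0],
    [0, 0, 0, -0.0264, 0, 0],
    [0, 0, 0, -0.025, 0, 0],
    [0, 0, 0, 0, 0, 0],
    [0, 0, 0, 0, 0, 0]
  ]
}}

```text
t: 7.7
eef_pos: [0.5648, -0.083, 0.1012]
tool_rot: [0.351, 0.613, 0.355, -0.612]
contact_force: [2.1, 12.0, -4.9]
gripper_width: 0.156
```

```bash
python3 - <<'E'
from station import bot
from h import *
o=bot.get_obs(); show(o)
to(o,[.5645,-.0865,.1],-29.9)
p,d=bot.read_camera("side"); cv2.imwrite("pics/s2c.png",cv2.resize(p[90:260,270:440,::-1],None,fx=3.5,fy=3.5))
E
```

```text
t 7.7 p [ 0.5648 -0.083   0.1012] tilt [-0.002  0.006 -1.   ] yaw y -30.16
q [-0.46  0.55  0.66  1.95 -0.47  0.8  -0.05] F [ 2.1 12.  -4.9] w 0.156
shift [0.03  0.039 0.079] turn [-0.0007 -0.0006  0.0008] [-0.26281712 -0.23215581  0.2730915 ]
```

View pics/s2c.png

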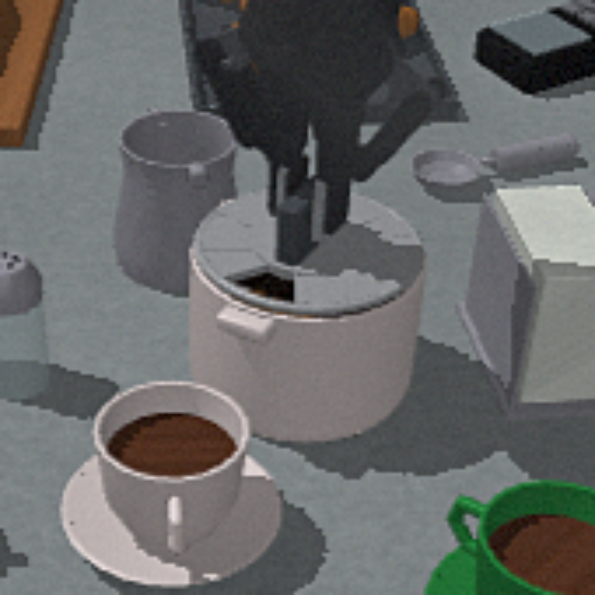

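Call:
{"fn": "step_arm", "kwargs": {
  "plan": [
    [0, 0.03, 0.06, 0, 0, 0],
    [0, 0, 0, 0, 0, 0]
  ]
}}

```text
t: 8.0
eef_pos: [0.5648, -0.0831, 0.1012]
tool_rot: [0.35, 0.613, 0.356, -0.612]
contact_force: [0.2, 17.1, -3.0]
gripper_width: 0.159
```

Call:
{"fn": "step_arm", "kwargs": {
  "plan": [
    [0, 0, 0, 0, 0, 0],
    [0, 0, 0, 0, 0, 0],
    [0, 0, 0, 0, 0, 0],
    [0, 0, 0, 0, 0, 0]
  ],
  "fingers": -0.2
}}

```text
t: 8.5
eef_pos: [0.5646, -0.0917, 0.1025]
tool_rot: [-0.351, -0.614, -0.351, 0.614]
contact_force: [-0.4, 0.5, -0.5]
gripper_width: 0.6
```

Call:
{"fn": "step_arm", "kwargs": {
  "plan": [
    [-0.4, 0, 0, 0, 0, 0],
    [-0.8, 0, 0, 0, 0, 0],
    [-0.8, 0, 0, 0, 0, 0],
    [-0.8, 0, 0, 0, 0, 0],
    [-0.8, 0, 0, 0, 0, 0],
    [0, 0, 0, 0, 0, 0]
  ]
}}

```text
t: 9.25
eef_pos: [0.5663, -0.092, 0.2499]
tool_rot: [0.352, 0.616, 0.35, -0.612]
contact_force: [0.3, -0.5, -0.6]
gripper_width: 0.601
```

```bash
python3 - <<'E'
from station import bot
from h import *
o=bot.get_obs(); show(o)
to(o,[.46,-.4,.25],-29.9)
p,d=bot.read_camera("side"); cv2.imwrite("pics/s3c.png",cv2.resize(p[90:260,270:440,::-1],None,fx=3.5,fy=3.5))
p,d=bot.read_camera("top"); cv2.imwrite("pics/top3.png",p[:,:,::-1])
E
```

```text
t 9.25 p [ 0.5663 -0.092   0.2499] tilt [ 0.006  0.    -1.   ] yaw y -30.45
q [-0.57  0.36  0.81  1.83 -0.3   1.07 -0.19] F [ 0.3 -0.5 -0.6] w 0.601
shift [-0.02   1.612  7.985] turn [-0.0015 -0.0005 -0.0008] [-0.5492241  -0.18074667 -0.27563097]
```

View pics/s3c.png

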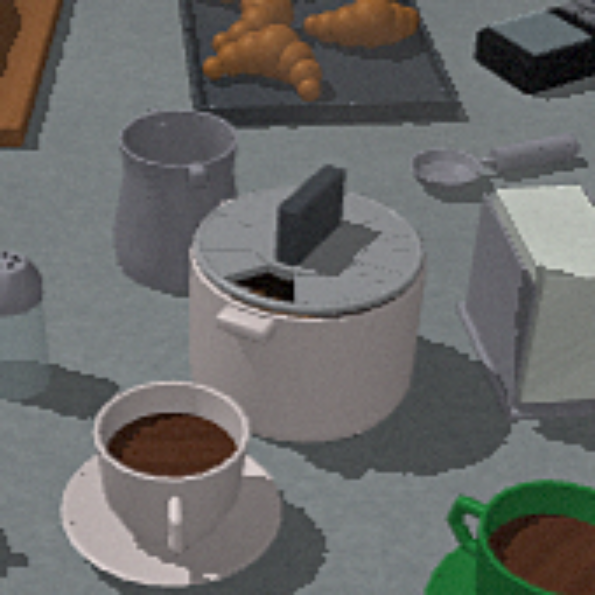

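View pics/top3.png

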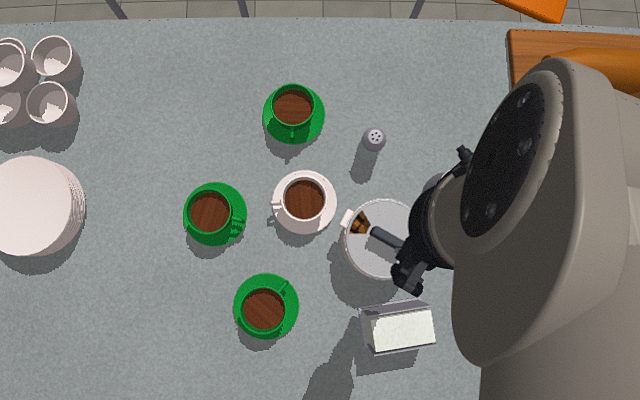

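Call:
{"fn": "step_arm", "kwargs": {
  "plan": [
    [0, 0, 0.9, 0, 0, 0],
    [0, 0, 0.9, 0, 0, 0],
    [0, 0, 0.9, 0, 0, 0],
    [0, 0, 0.9, 0, 0, 0],
    [0, 0, 0.5, 0, 0, 0],
    [0, 0, 0, 0, 0, 0]
  ]
}}

```text
t: 10.1
eef_pos: [0.4809, -0.2333, 0.2461]
tool_rot: [-0.35, -0.614, -0.351, 0.614]
contact_force: [1.2, 0.2, 0.6]
gripper_width: 0.599
```

```bash
python3 - <<'E'
from station import bot
from h import *
o=bot.get_obs(); show(o)
n="top";p,d=bot.read_camera(n); m=bot.camera_model(n)
np.savez("t4.npz",p=p,d=d,**{k:np.array(v) for k,v in m.items()})
cv2.imwrite("pics/t4.png",cv2.resize(p[160:280,260:420,::-1],None,fx=5,fy=5,interpolation=cv2.INTER_CUBIC))
E
```

```text
t 10.1 p [ 0.4809 -0.2333  0.2461] tilt [-0.001  0.    -1.   ] yaw y -30.56
q [-0.36  0.3   0.86  1.91 -0.26  1.04  0.08] F [1.2 0.2 0.6] w 0.599
```

View pics/t4.png

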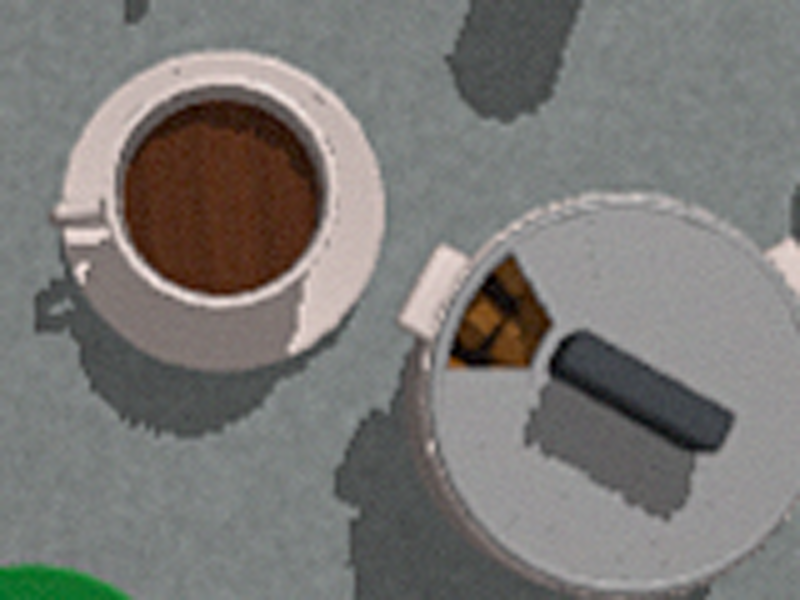

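```bash
python3 - <<'E'
from h import *
c=load('t4'); w=lambda x,y,z:atz(c,260+x/5,160+y/5,z)[:2]
A=np.array([.5645,-.0865]); ang=lambda v:np.degrees(np.arctan2(v[1],v[0]))
for x,y in [(512,255),(550,325),(448,367),(530,368)]: print(ang(w(x,y,.092)-A))
print("lip",ang(w(434,292,.085)-A))
P=np.array([dep(c,u,v) for v in range(215,260) for u in range(362,412) if c['d'][v,u]>0]);P=P[P[:,2]>.117]
l=cv2.fitLine(P[:,:2].astype(np.float32),cv2.DIST_L2,0,.001,.001).ravel(); print("bar",ang(l[:2]),P.mean(0))
E
```

```text
39.30139395418476
48.61308826312746
81.79073732399115
76.08099752873515
lip 61.57343133787388
bar 59.44478 [ 0.56377485 -0.08501987  0.1254169 ]
```

```bash
python3 -c "
from station import bot
o=bot.get_obs();print(o['t'],abs(o['joint_vel']).max());print(bot.hand_in())"
```

```text
10.15 0.024289577736476418
the job is handed in; nothing more can be done
None
```

I gripped the cap's bar, turned it about 66° anticlockwise to the coffee cup's (+y) lip, let go and backed the arm away. The job was handed in at 10.15 s.

- **Cap angle:** in the last top picture, the bar points at 59.4° and the opening is centred at about 61°. The cup-side lip lies at about 61°, and the compartment centre is given as 60°, so this is well inside the 13° tolerance. The single readings of the opening's edges scattered by several degrees, so the bar and lip are the firmer check.
- **Cup and jug:** neither shows any visible movement in the pictures after the turn. I compared them by eye and did not re-measure the jug's position.
- **Forces:** the wrist showed up to about 17 N sideways while gripping the bar, because the tool sat about 3.5 mm off the axis. My correction shift before letting go did not relieve it (the reading rose from 12 to 17 N). The force dropped to near zero when the fingers opened, and the cap stayed put.

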